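# Sort the glue syringes by their plungers

### The arm

A 6-joint arm with a two-finger parallel gripper is mounted at the origin on the work surface. World frame = base frame: x ahead of the robot, y to its left, z up, the work surface at z = 0. Lengths are in mm, angles in rad, forces in N, time in s.
With the tool pointing down it reaches from about 350 to 1000 mm from the base axis. Payload 7.1 kg.
Tool frame: the origin (TCP) lies between the finger pads; the fingertips stand 14 mm ahead of it and the grasp point (between the pads) lies 5 mm behind it; z points along the fingers, y is the line along which they close (so a half turn about z gives the same grasp; the last joint's range is limited). The gripper opens to 85 mm and grips with 20 to 120 N. Pads are 22 mm wide; open, the fingers measure 114 mm over their backs; the gripper's body (76 mm by 85 mm) begins 54 mm behind the grasp point. The pads swing forward as they close: fully open they stand 13 mm farther back than shut.
Start: joints at [-1.168, 0.423, 1.63, -0, 1.089, -0.019], TCP at [255.892, -570.197, 245.319] pointing down, gripper open.
Joint ranges: [-3, 3], [-0.9, 2.11], [0.09, 2.58], [-1.31, 4.45], [0.11, 2.69], [-2.54, 2.54]. Speed limits (rad/s): [2.39, 2.39, 3.01, 3.14, 3.14, 3.14].

### API

Orientations are given as a 3x3 rotation matrix whose columns are the frame's x, y, z axes.
In Python, from rig import manip gives the robot as it stands. Calls block until the motion is done:
- manip.move_pose(position, orientation): joint-space move of the TCP to a pose.
- manip.servo_line(position, max_speed=150, attitude=None): straight line of the TCP; attitude=None keeps the orientation; max_speed is the mean speed in mm/s.
- manip.move_joints(angles): joint-space move.
- manip.command_gripper(opening, grasp_force=None): finger opening in mm; grasp_force is the grip in N (None keeps the last); returns when the fingers have stopped.
- manip.sleep(seconds).
- manip.ik(position, orientation): joint angles nearest the present ones, or None.
- manip.observe(): the state.
- manip.grab_frame(name): name is "side" or "top" or "wrist"; returns a dict with "color" (480x640x3 uint8, blue, green, red), "intrinsics" (3x3 intrinsics, pixels), "world_to_cam" (4x4, takes a point from world to camera coordinates). Camera axes: x right, y up, looking along -z (the intrinsics and any distortion apply to the point x, -y, -z); pixel columns grow to the right and rows downward; lengths in mm; the calibration is good to about 2 mm. The wrist camera is an equidistant fisheye: a pixel r from the principal point sees the ray r / f radians off the axis. A picture is of the moment at which its call begins. There is no depth.
A pose or a line that the arm cannot do raises manip.IKError and nothing moves.
- manip.finish_job(): hands the job in; it is judged then, once.
The state is a dict: "time": time; "q": joint angles; "joint_vel": joint speeds; "joint_efforts": joint torques, N m; "eef_pos": TCP position; "ee_rot": TCP orientation; "wrist_force": force on the tool from outside, world axes, zero at the start; "torque": the same for the moment, N m; "gripper_width": finger opening in mm; "finger_force": force on a finger pad.
Only numpy, scipy, OpenCV 4.12 (cv2) and the standard library are available. Lean on these libraries where they do the work, as an engineer would, in place of code of your own. Each camera call takes 0.05 s, during which the arm holds its last target. There are 200 camera calls.

### The job

Two of the four glue syringes on the sloping stand are filled, with the blue plunger drawn well out: lay each of these on its side, level, in a place of its own in the orange-notched ready cradle, nozzle or plunger end first as you like, without pushing its plunger in. The other two are empties and stay where they are on the stand, but any empty whose plunger has crept out must be pushed fully home, gently, until it stops. Leave everything else on the bench alone.

Things in the scene. Friction and masses are not known exactly. Their poses are not given: they have to be found in the camera images.
- stand: light-wood sloping stand, base 170 x 278 x 10 mm, origin under its middle. x points down the slope (about to the robot's left), y across, z up. Slope 40 degrees from level. Four places at y = -90, -30, 30, 90 mm, each two green V notches (12 mm thick, 42 mm up and down the slope from the barrel's centre, open underneath between them) and a stop board at the nozzle's end. Nothing stands above it
- stand_mid (a point): middle of the row of barrels on the stand, 90 mm above the table; barrel centres lie on the line through it along y. Axes as the stand
- cradle: ready cradle: dark base 150 x 290 x 10 mm, two level places at y = -37.5 and 37.5 mm, each two orange V notches (12 mm thick, 42 mm either side of its centre along x, open between them). Origin on the table midway between the places; x along the lying barrels, about to the robot's left, z up. A fixed double rail stands over it (see the places)
- place_left (a point): centre of the barrel of a syringe lying in the cradle's +y place, 60 mm above the table; axes as the cradle. Rail: two 12 mm steel bars along y at height 200 mm, 20 mm to the -x and 55 mm to the +x side of this centre, on posts at x = 55, y = +-135 mm of the cradle. The -x side is open: a gripper leaning to it by 30 to 45 degrees fits, an upright one does not
- place_right (a point): the same for the cradle's -y place; axes as the cradle
- syringe1_centre (a point): centre of the barrel of a capped white glue syringe, about 60 g: barrel 26 mm across and 110 mm long, round flange 38 mm across at its plunger end, black nozzle cap 12 mm across and 17 mm long at the other. x runs along the barrel to the nozzle (on the stand: down the slope), y across
- plunger1 (a joint): how far the blue plunger of syringe 1 is out, in m: 0 fully home, 0.045 fully out. It stays where it is left and slides under about 4 N. Drawn out 0.032 to 0.042: a filled syringe; less than 0.017: an empty one
- plunger1_thumb (a point): middle of the outer face of that syringe's blue thumb disc (28 mm across, 4 mm thick, on a 12 mm rod); with the plunger fully home it lies 75 mm from the barrel's centre, 16 mm outside the flange. x points along the barrel to the nozzle
- syringe2_centre (a point): centre of the barrel of a capped white glue syringe, about 60 g: barrel 26 mm across and 110 mm long, round flange 38 mm across at its plunger end, black nozzle cap 12 mm across and 17 mm long at the other. x runs along the barrel to the nozzle (on the stand: down the slope), y across
- plunger2 (a joint): how far the blue plunger of syringe 2 is out, in m: 0 fully home, 0.045 fully out. It stays where it is left and slides under about 4 N. Drawn out 0.032 to 0.042: a filled syringe; less than 0.017: an empty one
- plunger2_thumb (a point): middle of the outer face of that syringe's blue thumb disc (28 mm across, 4 mm thick, on a 12 mm rod); with the plunger fully home it lies 75 mm from the barrel's centre, 16 mm outside the flange. x points along the barrel to the nozzle
- syringe3_centre (a point): centre of the barrel of a capped white glue syringe, about 60 g: barrel 26 mm across and 110 mm long, round flange 38 mm across at its plunger end, black nozzle cap 12 mm across and 17 mm long at the other. x runs along the barrel to the nozzle (on the stand: down the slope), y across
- plunger3 (a joint): how far the blue plunger of syringe 3 is out, in m: 0 fully home, 0.045 fully out. It stays where it is left and slides under about 4 N. Drawn out 0.032 to 0.042: a filled syringe; less than 0.017: an empty one
- plunger3_thumb (a point): middle of the outer face of that syringe's blue thumb disc (28 mm across, 4 mm thick, on a 12 mm rod); with the plunger fully home it lies 75 mm from the barrel's centre, 16 mm outside the flange. x points along the barrel to the nozzle
- syringe4_centre (a point): centre of the barrel of a capped white glue syringe, about 60 g: barrel 26 mm across and 110 mm long, round flange 38 mm across at its plunger end, black nozzle cap 12 mm across and 17 mm long at the other. x runs along the barrel to the nozzle (on the stand: down the slope), y across
- plunger4 (a joint): how far the blue plunger of syringe 4 is out, in m: 0 fully home, 0.045 fully out. It stays where it is left and slides under about 4 N. Drawn out 0.032 to 0.042: a filled syringe; less than 0.017: an empty one
- plunger4_thumb (a point): middle of the outer face of that syringe's blue thumb disc (28 mm across, 4 mm thick, on a 12 mm rod); with the plunger fully home it lies 75 mm from the barrel's centre, 16 mm outside the flange. x points along the barrel to the nozzle
- hammer: bystander: hammer lying on the bench
- brush: bystander: brush lying on the bench
- polish: bystander: polish tin, 66 mm across, 45 mm high
- spool: bystander: yellow thread spool, 44 mm across, 40 mm high
- mug: bystander: blue mug, 76 mm across, 90 mm high
- last: bystander: wooden shoe last, 220 mm long, 70 mm high
Not all that is in view belongs to the job. Leave any green or red look-alike of the part that bears syringe2_centre alone.

How it is judged:
By the outcome, as a careful person would: the job done as asked, in the order asked, and still so for the second after the job is handed in, with the robot touching nothing.
It also fails if it takes over 72 s, if anything falls off the work surface, if the arm or the gripper's body presses on something with over 40 N, if the wrist force passes 120 N, or if a joint passes its speed limit or range.

## Working session

There is one attempt and no reset: what is moved stays moved. The work goes in short steps, each a Python script; the robot and the scene stay as the last script left them, time stands still between calls to the robot, and variables do not carry over. Pictures are saved under pics/ and viewed, at most 10 in all, crops included, and the job is handed in when it is done.

```bash
ls; mkdir -p pics; python3 - <<'E'
from rig import manip
import cv2,pickle
fr={}
for n in("side","top"):
    f=manip.grab_frame(n);fr[n]=f;cv2.imwrite(f"pics/{n}0.png",f["color"]);print(n,f["intrinsics"],f["world_to_cam"])
    print({k:v for k,v in f.items() if k!="color"}.keys())
pickle.dump(fr,open("f0.pkl","wb"));print(manip.observe())
E
```

```text
pics
side [[606.92040183   0.         314.28000396]
 [  0.         606.92040183 243.00694784]
 [  0.           0.           1.        ]] [[-8.19487340e-01 -5.73097111e-01 -4.47526507e-04  4.29549759e+02]
 [ 3.82293165e-01 -5.47232954e-01  7.44572381e-01 -3.01965630e+02]
 [-4.26957182e-01  6.09996554e-01  6.67541586e-01 -1.76424893e+03]
 [ 0.00000000e+00  0.00000000e+00  0.00000000e+00  1.00000000e+00]]
dict_keys(['intrinsics', 'world_to_cam'])
top [[578.59102711   0.         322.69741139]
 [  0.         578.59102711 241.86994857]
 [  0.           0.           1.        ]] [[-1.61471350e-02 -9.99865579e-01 -2.84485021e-03 -1.44799106e+01]
 [ 9.92308773e-01 -1.63742066e-02  1.22699566e-01 -5.25324012e+02]
 [-1.22729655e-01 -8.41723370e-04  9.92439783e-01 -1.81031044e+03]
 [ 0.00000000e+00  0.00000000e+00  0.00000000e+00  1.00000000e+00]]
dict_keys(['intrinsics', 'world_to_cam'])
{'time': 0.1, 'q': array([-1.16796919e+00,  4.23772475e-01,  1.63059018e+00,  1.24071837e-05,
        1.08861232e+00, -1.89899960e-02]), 'joint_vel': array([-0.00015133, -0.00054416, -0.00182465,  0.00034147,  0.00140268,
       -0.00079777]), 'joint_efforts': array([ 1.26306746e-03, -5.58428478e+01, -2.82444638e+01,  1.95804409e-05,
        3.08790994e-03,  7.67261071e-06]), 'eef_pos': array([ 255.7363415 , -569.77373318,  244.62757583]), 'ee_rot': array([[ 9.12348848e-01,  4.09413356e-01, -5.31787424e-04],
       [ 4.09413700e-01, -9.12347957e-01,  1.27598809e-03],
       [ 3.72313969e-05, -1.38186732e-03, -9.99999045e-01]]), 'wrist_force': array([ 0.6542851 , -0.43933167,  0.29100063]), 'torque': array([-0.0285442 , -0.01889983,  0.02165884]), 'finger_force': 0.0, 'gripper_width': 85.37358298628114}
```

View pics/side0.png

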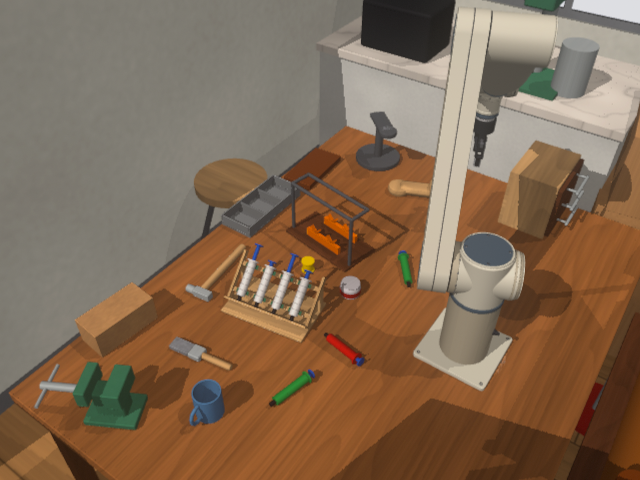

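View pics/top0.png

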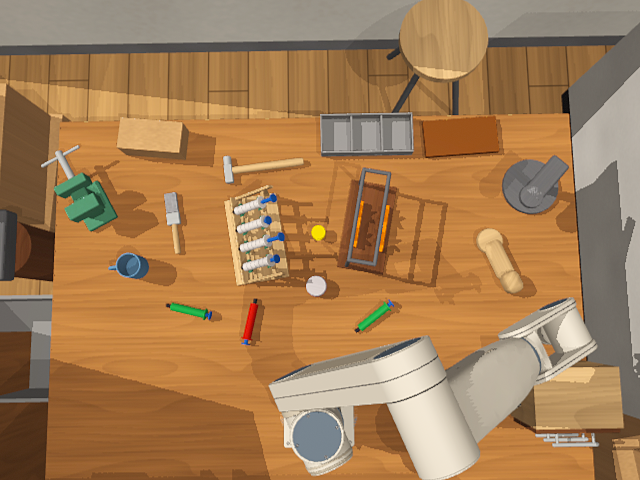

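The stand is at about (260,235) in the top view and the cradle at about (367,222). Plunger ends point right, and two plungers look drawn out. Next, close crops.

```bash
python3 - <<'E'
import cv2,pickle,numpy as np
fr=pickle.load(open("f0.pkl","rb"))
t=fr["top"]["color"][160:295,215:405];s=fr["side"]["color"][170:345,215:380]
cv2.imwrite("pics/tc.png",cv2.resize(t,None,fx=4.2,fy=4.2,interpolation=cv2.INTER_CUBIC))
cv2.imwrite("pics/sc.png",cv2.resize(s,None,fx=3.4,fy=3.4,interpolation=cv2.INTER_CUBIC))
for n in fr:
    h=cv2.cvtColor(fr[n]["color"],cv2.COLOR_BGR2HSV)
    for nm,lo,hi in(("blue",(105,120,50),(130,255,255)),("white",(0,0,165),(180,40,255)),("orange",(7,225,170),(18,255,255))):
        m=cv2.inRange(h,np.array(lo),np.array(hi))
        k,l,st,c=cv2.connectedComponentsWithStats(m)
        print(n,nm,[(c[i].round(1).tolist(),st[i].tolist()) for i in range(1,k) if st[i,4]>12 and 140<c[i][1]<350 and 200<c[i][0]<410])
E
```

```text
side blue [([256.1, 251.3], [253, 244, 8, 16, 49]), ([291.0, 262.6], [287, 254, 9, 18, 58]), ([271.1, 263.1], [270, 261, 4, 5, 15]), ([307.1, 274.2], [305, 271, 6, 8, 23])]
side white [([245.5, 277.3], [237, 259, 18, 37, 220]), ([262.8, 283.5], [254, 266, 18, 36, 225]), ([280.4, 289.7], [272, 271, 18, 38, 241]), ([298.0, 296.8], [290, 278, 18, 38, 236]), ([350.0, 287.2], [344, 281, 15, 13, 103])]
side orange [([336.4, 225.4], [324, 214, 25, 24, 240]), ([322.3, 239.0], [307, 226, 32, 28, 282]), ([353.9, 236.8], [353, 233, 4, 10, 24])]
top blue [([269.6, 198.7], [261, 194, 16, 9, 71]), ([267.3, 219.7], [264, 216, 8, 8, 44]), ([276.6, 237.5], [267, 233, 17, 9, 83]), ([275.1, 258.6], [270, 255, 10, 8, 55]), ([389.8, 303.3], [388, 300, 6, 6, 19]), ([208.5, 314.8], [205, 312, 7, 7, 30]), ([245.8, 342.2], [242, 340, 8, 5, 20])]
top white [([339.5, 151.0], [330, 151, 20, 1, 20]), ([400.0, 150.0], [389, 150, 23, 1, 23]), ([227.2, 169.3], [223, 156, 10, 26, 173]), ([248.9, 205.8], [234, 197, 32, 18, 234]), ([251.4, 224.9], [237, 216, 31, 17, 226]), ([254.1, 243.6], [240, 235, 30, 17, 228]), ([255.3, 263.3], [243, 255, 26, 16, 195]), ([315.8, 285.6], [306, 276, 20, 20, 305])]
top orange [([358.3, 223.0], [354, 201, 10, 47, 114]), ([384.0, 227.9], [379, 205, 11, 47, 154])]
```

View pics/tc.png

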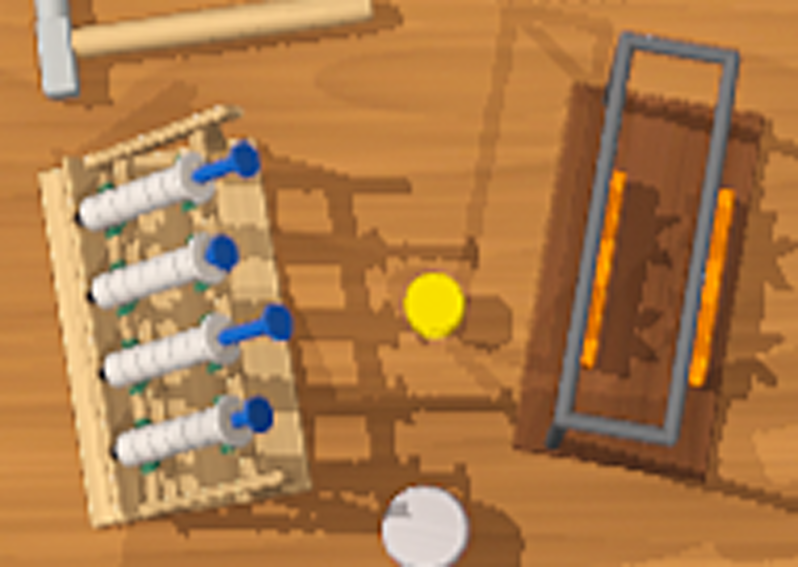

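View pics/sc.png

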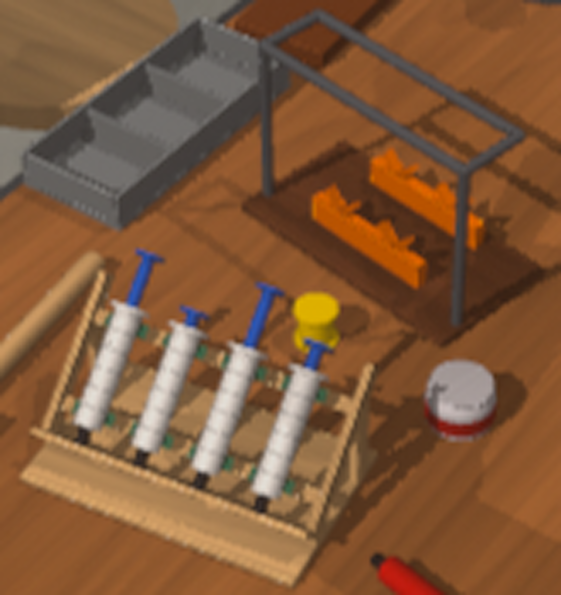

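The filled ones are the 1st and 3rd from the far side. The 4th (nearest) is clearly crept out a little, and the 2nd looks about home. I'll triangulate.

```bash
cat > geo.py <<'E'
import numpy as np
def cam(f): 
    W=f["world_to_cam"];return W[:3,:3],W[:3,3],f["intrinsics"]
def ray(f,p,fish=False):
    R,t,K=cam(f);d=np.array([(p[0]-K[0,2])/K[0,0],(p[1]-K[1,2])/K[1,1]])
    if fish:
        r=np.linalg.norm(d);d=np.r_[d/r*np.sin(r),np.cos(r)] if r>1e-9 else np.array([0,0,1.])
    else: d=np.r_[d,1]
    d=d*[1,-1,-1];d=R.T@d;return -R.T@t,d/np.linalg.norm(d)
def proj(f,P,fish=False):
    R,t,K=cam(f);c=(R@np.asarray(P,float)+t)*[1,-1,-1]
    if fish:
        rr=np.hypot(*c[:2]);th=np.arctan2(rr,c[2]);u=c[:2]/rr*th
    else:u=c[:2]/c[2]
    return K[:2,:2]@u+K[:2,2]
def plane(f,p,z,fish=False):
    o,d=ray(f,p,fish);return o+d*(z-o[2])/d[2]
def tri(rays):
    A=sum(np.eye(3)-np.outer(d,d) for o,d in rays);b=sum((np.eye(3)-np.outer(d,d))@o for o,d in rays)
    X=np.linalg.solve(A,b);return X,max(np.linalg.norm((np.eye(3)-np.outer(d,d))@(X-o)) for o,d in rays)
E
python3 - <<'E'
import pickle,numpy as np
from geo import *
np.set_printoptions(precision=1,suppress=True)
fr=pickle.load(open("f0.pkl","rb"));s,t=fr["side"],fr["top"]
W=[tri([ray(s,a),ray(t,b)]) for a,b in zip([(245.5,277.3),(262.8,283.5),(280.4,289.7),(298,296.8)],[(248.9,205.8),(251.4,224.9),(254.1,243.6),(255.3,263.3)])]
for w in W:print(*w)
print("yaw stand y",[np.degrees(np.arctan2(*(W[i+1][0]-W[i][0])[[1,0]])) for i in range(3)],np.linalg.norm(W[3][0]-W[0][0]))
# thumb discs: crop pixel -> image
for a,b in zip([(150,256),(193,315),(269,290),(317,348)],[(243,160),(222,254),(278,322),(258,415)]):
    print(*tri([ray(s,(a[0]/3.4+215,a[1]/3.4+170)),ray(t,(b[0]/4.2+215,b[1]/4.2+160))]))
# rail at z=200 corners, base z=10 corners in top crop
T=lambda p,z:plane(t,(p[0]/4.2+215,p[1]/4.2+160),z)
for p in[(625,38),(735,55),(672,435),(562,418)]:print("rail",T(p,200))
for p in[(577,85),(763,120),(704,480),(516,446)]:print("base",T(p,10))
for p in[(618,172),(589,365),(726,190),(697,385)]:print("strip",T(p,60))
for p in[(40,172),(98,525),(310,488)]:print("stand",T(p,10))
E
```

```text
[635.6 205.1  89.2] 0.8928896857261016
[574.9 197.   91.1] 0.6479760616165839
[515.7 188.2  92.3] 0.035651443570486684
[454.2 184.1  95.6] 0.3773542954353239
yaw stand y [np.float64(-172.40948280064669), np.float64(-171.57975164561574), np.float64(-176.14675957204227)] 182.75300588021236
[644.  123.9 156.6] 0.3154819043362484
[581.2 142.  131.5] 0.5491438573835186
[527.4 100.  158.6] 0.4847041961668771
[463.9 116.5 135.9] 0.54470888888618
rail [ 717.8 -147.4  200. ]
rail [ 704.4 -224.   200. ]
rail [ 438.9 -172.7  200. ]
rail [451.8 -97.6 200. ]
base [ 729.  -123.2   10. ]
base [ 698.8 -266.9   10. ]
base [ 420.1 -213.1   10. ]
base [448.4 -70.4  10. ]
strip [ 650. -150.   60.]
strip [ 504.  -124.7   60. ]
strip [ 634.8 -230.9   60. ]
strip [ 487.7 -204.8   60. ]
stand [667.2 294.2  10. ]
stand [393.4 248.8  10. ]
stand [418.9  87.2  10. ]
```

```bash
cat > h.py <<'E'
import numpy as np,cv2
from scipy.spatial.transform import Rotation as Ro
from rig import manip
from geo import *
np.set_printoptions(precision=3,suppress=True)
Rz=lambda a:Ro.from_euler('z',a,degrees=True).as_matrix()
Ry=lambda a:Ro.from_euler('y',a,degrees=True).as_matrix()
def down(sgn,yaw):  # tool down, y along sgn*frame y
    y=sgn*Rz(yaw)[:,1];z=np.array([0,0,-1.]);return np.c_[np.cross(y,z),y,z]
E
python3 - <<'E'
from h import *
for sg in(1,-1):
    T=down(sg,98.8);rel=(Rz(98.8)@Ry(40)).T@T;P=Rz(79.4)@rel
    print(sg,"stand",[manip.ik(p,T) for p in([630,205,90],[630,205,250],[515,188,90])])
    for tp in(([612,-178,60]),([538,-170,60])):
        print(" place",manip.ik(tp,P),manip.ik(np.array(tp)-P[:,2]*140,P))
    # push pose: tool z along barrel
    S=Rz(98.8)@Ry(40);y=sg*S[:,1];Q=np.c_[np.cross(y,S[:,0]),y,S[:,0]]
    print(" push",manip.ik([464,110,150],Q),manip.ik([581,110,150],Q))
    y=S[:,2]*sg;Q=np.c_[np.cross(y,S[:,0]),y,S[:,0]]
    print(" push90",manip.ik([464,110,150],Q),manip.ik([581,110,150],Q))
E
```

```text
1 stand [None, None, None]
 place [-0.574  0.829  1.583  0.71   1.15   2.313] [-0.69   0.721  1.479  0.612  1.37   2.377]
 place [-0.628  0.768  1.743  0.711  1.097  2.212] [-0.752  0.646  1.634  0.592  1.331  2.29 ]
 push [-0.236  0.581  1.983  0.873  1.181  2.148] [-0.192  0.688  1.722  0.859  1.26   2.291]
 push90 None [-0.192  0.688  1.722  0.859  1.26  -2.421]
-1 stand [array([ 0.297,  0.667,  1.622, -0.   ,  0.852,  0.143]), array([ 0.297,  0.473,  1.537, -0.   ,  1.131,  0.143]), array([ 0.328,  0.542,  1.889, -0.   ,  0.711,  0.175])]
 place [-0.574  0.829  1.583  0.71   1.15  -0.829] [-0.69   0.721  1.479  0.612  1.37  -0.764]
 place [-0.628  0.768  1.743  0.711  1.097 -0.93 ] [-0.752  0.646  1.634  0.592  1.331 -0.852]
 push [-0.236  0.581  1.983  0.873  1.181 -0.993] [-0.192  0.688  1.722  0.859  1.26  -0.85 ]
 push90 [-0.236  0.581  1.983  0.873  1.181  0.578] [-0.192  0.688  1.722  0.859  1.26   0.72 ]
```

```bash
python3 - <<'E'
from h import *
import pickle
fr={}
manip.servo_line([256,-570,400],300)
manip.move_pose([565,-200,420],down(-1,79.4));manip.sleep(.3)
fr["c"]=manip.grab_frame("wrist")
manip.move_pose([545,170,340],down(-1,98.8));manip.sleep(.3)
fr["s"]=manip.grab_frame("wrist")
for k in fr:cv2.imwrite(f"pics/w{k}.png",fr[k]["color"])
pickle.dump(fr,open("f1.pkl","wb"));print(manip.observe()["time"],manip.observe()["wrist_force"],fr["c"]["intrinsics"])
for k in fr:print(fr[k]["world_to_cam"])
E
```

```text
4.6417 [0.251 0.418 0.25 ] [[371.648   0.    323.083]
 [  0.    371.648 243.222]
 [  0.      0.      1.   ]]
[[   0.983   -0.185   -0.001 -592.195]
 [   0.177    0.944   -0.278  173.963]
 [   0.052    0.273    0.961 -521.145]
 [   0.       0.       0.       1.   ]]
[[   0.988    0.152   -0.001 -564.926]
 [  -0.146    0.95    -0.277  -18.526]
 [  -0.041    0.274    0.961 -493.453]
 [   0.       0.       0.       1.   ]]
```

View pics/wc.png

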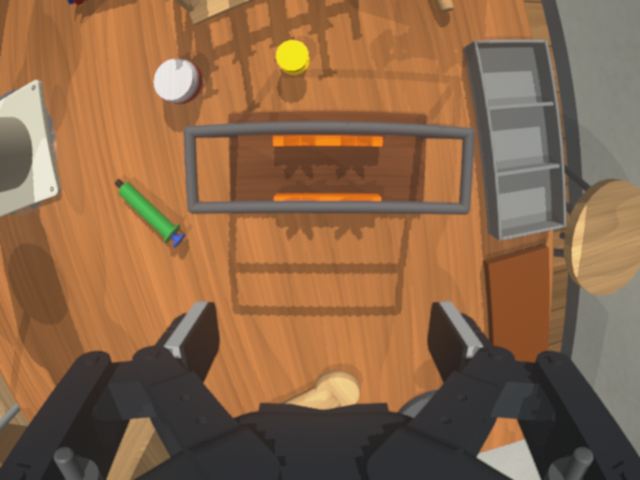

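View pics/ws.png

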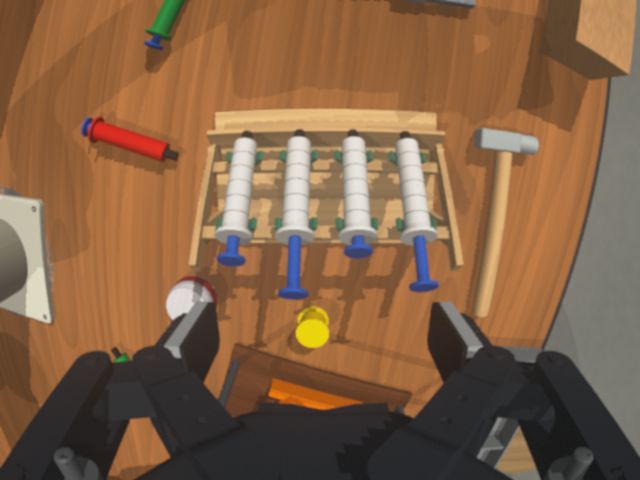

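```bash
python3 - <<'E'
from h import *
import pickle
a=pickle.load(open("f0.pkl","rb"));b=pickle.load(open("f1.pkl","rb"));s,t,c,w=a["side"],a["top"],b["c"],b["s"]
def blobs(f,lo,hi,mn,box):
    m=cv2.inRange(cv2.cvtColor(f["color"],cv2.COLOR_BGR2HSV),np.array(lo),np.array(hi))
    M=np.zeros_like(m);x0,y0,x1,y1=box;M[y0:y1,x0:x1]=m[y0:y1,x0:x1]
    k,l,st,ce=cv2.connectedComponentsWithStats(M);return [(ce[i],st[i]) for i in range(1,k) if st[i,4]>mn]
wb=sorted([x[0] for x in blobs(w,(0,0,140),(180,45,255),300,(200,130,450,250))],key=lambda p:-p[0])
bb=sorted([x for x in blobs(w,(105,120,40),(130,255,255),60,(200,200,450,310))],key=lambda p:-p[0][0])
print(np.array(wb),[x[1] for x in bb])
SI=[(245.5,277.3),(262.8,283.5),(280.4,289.7),(298,296.8)];TO=[(248.9,205.8),(251.4,224.9),(254.1,243.6),(255.3,263.3)]
W=[]
for i in range(4):
    X,e=tri([ray(s,SI[i]),ray(t,TO[i]),ray(w,wb[i],1)]);W.append(X);print(X,e)
W=np.array(W);d=W[0]-W[3];print("yaw x",np.degrees(np.arctan2(d[1],d[0]))+90,W.mean(0))
sc=[(150,256),(193,315),(269,290),(317,348)];tc=[(243,160),(222,254),(278,322),(258,415)];wd=[(424,287),(359,251),(293,294),(231,260)]
for i in range(4):
    X,e=tri([ray(s,np.array(sc[i])/3.4+[215,170]),ray(t,np.array(tc[i])/4.2+[215,160]),ray(w,wd[i],1)]);print("thumb",X,e,np.linalg.norm((X-W[i])))
# nozzle-white junctions by wrist only not used
print("cam",[-cam(f)[0].T@cam(f)[1] for f in(c,w)])
rc=[(189,131),(469,131),(467,208),(193,208)];rt=[(565,423),(625,41),(735,58),(672,437)]
R=[tri([ray(c,p,1),ray(t,np.array(q)/4.2+[215,160])]) for p,q in zip(rc,rt)]
for r in R:print("rail",*r)
R=np.array([r[0] for r in R]);print(R.mean(0)); Rp=np.array([plane(c,p,200,1) for p in rc]);print(Rp,Rp.mean(0))
print(c["color"][118:215:1,300].tolist())
E
```

```text
[[413.77  189.583]
 [355.623 188.242]
 [296.245 188.935]
 [238.608 189.2  ]] [array([411, 236,  27,  54, 576], dtype=int32), array([346, 236,  26,  16, 202], dtype=int32), array([280, 236,  27,  60, 696], dtype=int32), array([218, 236,  26,  28, 291], dtype=int32)]
[636.081 204.176  88.811] 1.4277770368352476
[575.265 195.843  90.671] 1.7772076568936406
[515.808 186.753  92.15 ] 2.468606486608844
[455.51  180.818  93.837] 4.881652674343175
yaw x 97.37075101185478 [545.666 191.898  91.367]
thumb [645.283 123.406 157.029] 2.5709914586608784 106.12321145191291
thumb [582.692 141.178 130.804] 2.3040090360730034 68.22119159718049
thumb [528.007  99.459 158.39 ] 1.1361309054416218 110.25853924167832
thumb [464.14  115.559 136.121] 1.6191103466322283 78.23788138370499
cam [array([ 578.523, -131.386,  548.269]), array([535.254, 238.907, 468.409])]
rail [449.785 -97.478 192.525] 2.5667453036933114
rail [ 708.289 -144.53   228.715] 0.7509583430074696
rail [ 702.759 -220.903  207.505] 3.139241601942228
rail [ 437.766 -172.109  196.027] 0.9226575269847284
[ 574.65  -158.755  206.193]
[[ 453.286 
[... 929 characters left out ...]
114], [50, 78, 122], [51, 78, 126], [49, 77, 125], [48, 75, 120], [48, 73, 117], [48, 73, 116], [48, 74, 117], [48, 76, 120], [49, 76, 120], [48, 74, 116], [46, 70, 112], [46, 69, 110], [47, 69, 109], [45, 69, 107], [44, 67, 106], [44, 67, 106], [45, 68, 107], [44, 68, 106], [42, 67, 106], [44, 67, 106], [44, 67, 105], [45, 68, 108], [42, 74, 126], [37, 87, 164], [28, 101, 201], [26, 113, 223], [24, 124, 234], [24, 125, 235], [31, 122, 232], [52, 116, 221], [81, 108, 180], [99, 104, 131], [107, 108, 112], [113, 114, 117], [118, 119, 121], [118, 119, 122], [115, 116, 120], [111, 111, 116], [104, 105, 109], [95, 97, 102], [87, 89, 95], [75, 79, 90], [65, 78, 101], [57, 84, 121], [56, 91, 137]]
```

```bash
python3 - <<'E'
from h import *
import pickle
a=pickle.load(open("f0.pkl","rb"));b=pickle.load(open("f1.pkl","rb"));s,t,c,w=a["side"],a["top"],b["c"],b["s"]
wb=np.array([[413.77,189.583],[355.623,188.242],[296.245,188.935],[238.608,189.2]])
SI=[(245.5,277.3),(262.8,283.5),(280.4,289.7),(298,296.8)];TO=[(248.9,205.8),(251.4,224.9),(254.1,243.6),(255.3,263.3)]
for n,f,P,fi in(("wrist",w,wb,1),("side",s,SI,0),("top",t,TO,0)):
    X=np.array([plane(f,p,98,fi) for p in P]);d=X[0]-X[3]
    yw=np.degrees(np.arctan2(d[1],d[0]))+90;print(n,X[:,:2].tolist(),"yaw",yw,"len",np.hypot(*d[:2]),"mid",X.mean(0)-6.4*Rz(yw)[:,0])
for z in(60,70):
    p=plane(c,(327.5,145.2),z,1);q=plane(c,(327.5,192.7),z,1);print(p,q,np.linalg.norm(p-q),(p+q)/2,[plane(c,(u,140),z,1) for u in(273,382.5)])
# stand board bottom edge corners on base z=10 and top board
E
```

```text
wrist [[634.0990179292522, 203.67936854375637], [574.7297833373494, 194.93724909466016], [515.9138037788534, 185.1155473025325], [457.3220638385211, 176.68966394515763]] yaw 98.68068975101232 len 178.8254334593267 mid [546.482 183.779  98.   ]
side [[630.3251720794335, 211.7370188251423], [570.9915824356507, 202.23113473070862], [512.1759702789886, 192.41544844296618], [452.461218737831, 185.71396450776513]] yaw 98.32381579546842 len 179.75757356592493 mid [542.415 191.692  98.   ]
top [[633.1491530608047, 203.47226540714564], [573.2258864467035, 195.79345879789196], [515.0200746726624, 187.56141408810353], [454.28677887299546, 183.98869951214576]] yaw 96.21674561546091 len 179.92042196505844 mid [544.614 186.342  98.   ]
[ 582.004 -140.851   60.   ] [ 570.5   -202.703   60.   ] 62.91253651949064 [ 576.252 -171.777   60.   ] [array([ 513.552, -120.221,   60.   ]), array([ 654.186, -146.292,   60.   ])]
[ 581.932 -140.657   70.   ] [ 570.664 -201.242   70.   ] 61.62405554110035 [ 576.298 -170.95    70.   ] [array([ 514.883, -120.45 ,   70.   ]), array([ 652.637, -145.987,   70.   ])]
```

```bash
cat >> h.py <<'E'
YS,YC=98.5,79.5
MID=np.array([545.2,187,90.]);CR=np.array([576.4,-175.7,60.])
L=np.radians(45);z_=np.array([np.sin(L),0,-np.cos(L)]);y_=np.array([0,-1.,0]);REL=np.c_[np.cross(y_,z_),y_,z_]
SS=Rz(YS)@Ry(40);TS=SS@REL;TP=Rz(YC)@REL
stand=lambda y,s=0:MID+y*Rz(YS)[:,1]+s*SS[:,0]
place=lambda y,s=0:CR+Rz(YC)@np.array([s,y,0])
up=lambda p,h:np.asarray(p)+[0,0,h]
E
cat > pick.py <<'E'
import sys;from h import *
y=float(sys.argv[1]);p=stand(y,-6)
manip.command_gripper(50);manip.move_pose(up(p,130),TS)
manip.servo_line(up(p,1),150)
o=manip.observe();print(p,o["eef_pos"],o["wrist_force"])
manip.command_gripper(20,30);o=manip.observe();print(o["gripper_width"],o["finger_force"],o["wrist_force"])
manip.servo_line(up(p,15),60);manip.servo_line(up(p,170),220)
f=manip.grab_frame("wrist");cv2.imwrite(f"pics/g{y:.0f}.png",f["color"]);o=manip.observe();print(o["gripper_width"],o["time"],o["wrist_force"])
import pickle;pickle.dump((f,o),open("g.pkl","wb"))
E
python3 pick.py -90
```

```text
[634.891 195.757  93.857] [635.653 195.982  96.09 ] [ 0.113 -0.087  0.212]
24.891758810411492 29.25260066986084 [-2.065 -0.662  6.523]
25.124363442033584 8.3667 [-0.082 -0.58   0.13 ]
```

View pics/g-90.png

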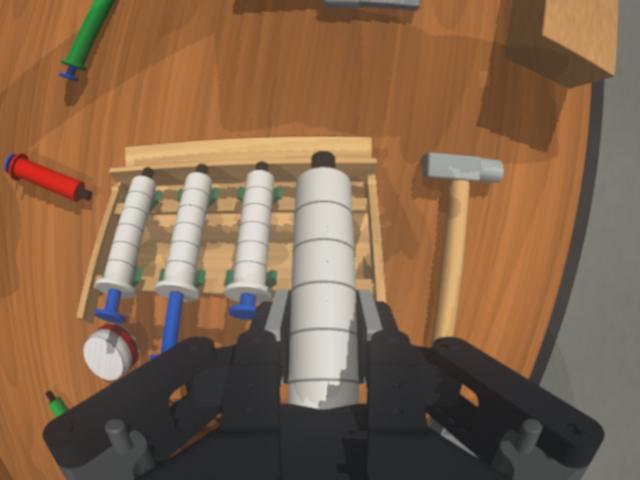

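Syringe A is held between the pads, cap at (323,160), barrel end at about row 168. I'll check its position along the barrel in the grip.

```bash
python3 - <<'E'
from h import *
import pickle
f,o=pickle.load(open("g.pkl","rb"));S=o["ee_rot"]@REL.T
print(f["color"][146:182:2,323].tolist())
for s0 in(-12,-6,0):
    X=lambda s,r:o["eef_pos"]+S@np.array([s-s0,0,r])
    print(s0,"tip",proj(f,X(72,6),1),proj(f,X(72,-6),1),"end",proj(f,X(55,13),1),proj(f,X(55,0),1))
E
```

```text
[[126, 186, 228], [128, 189, 230], [102, 151, 191], [54, 65, 78], [53, 60, 71], [54, 61, 72], [53, 61, 71], [55, 62, 72], [56, 64, 73], [54, 61, 71], [98, 105, 111], [192, 203, 209], [204, 215, 219], [204, 214, 219], [204, 214, 218], [204, 214, 218], [204, 214, 218], [204, 214, 218]]
-12 tip [321.664 152.307] [321.733 168.038] end [321.517 169.347] [321.608 186.932]
-6 tip [321.63  161.374] [321.703 176.999] end [321.478 179.732] [321.575 197.081]
0 tip [321.596 170.851] [321.673 186.325] end [321.438 190.604] [321.541 207.65 ]
```

```bash
cat > put.py <<'E'
import sys;from h import *
y,s,dz,bx=map(float,sys.argv[1:5])   # place y, TCP s on barrel, barrel above TCP, bias
q=lambda dx,h:up(place(y,s+bx+dx),h-dz)
manip.move_pose(q(-190,300),TP);manip.servo_line(q(-132,140),250)
b=manip.observe()["wrist_force"]
manip.servo_line(q(-12,20),130);manip.servo_line(q(0,20),60);manip.servo_line(q(0,6),40)
h=6
while h>-7:
    F=manip.observe()["wrist_force"]-b
    if np.linalg.norm(F)>3.5:break
    h-=1.5;manip.servo_line(q(0,h),25)
o=manip.observe();print("h",h,o["eef_pos"]-q(0,0),o["wrist_force"]-b,o["gripper_width"],o["time"])
manip.command_gripper(48);o=manip.observe();print(o["wrist_force"]-b)
manip.servo_line(q(-70,70),100);manip.servo_line(q(-150,150),250)
f=manip.grab_frame("wrist");cv2.imwrite(f"pics/p{y:.0f}.png",f["color"])
t=manip.grab_frame("top");cv2.imwrite(f"pics/tp{y:.0f}.png",cv2.resize(t["color"][150:290,300:420],None,fx=5,fy=4,interpolation=cv2.INTER_CUBIC));print(manip.observe()["time"])
E
python3 put.py -37.5 -10 2.5 -1.5
```

```text
h 0.0 [0.055 0.004 1.479] [-4.54   0.248  9.5  ] 25.446882324655974 14.625
[-1.316 -0.237  0.011]
16.8167
```

View pics/p-38.png

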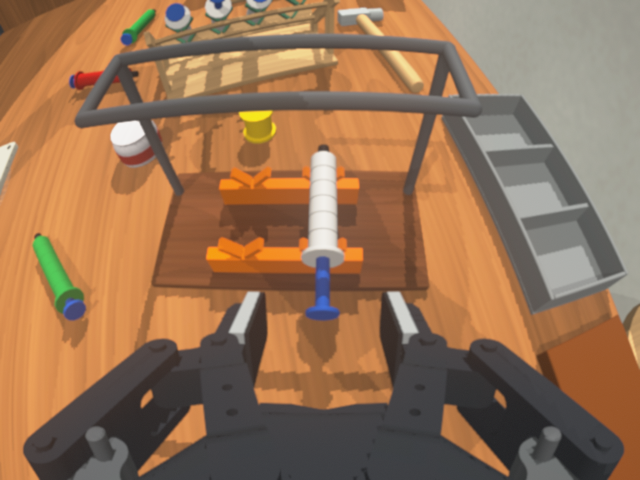

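Syringe A is seated level in the far place (323,205), with its plunger still drawn out at (322,312). Now the second filled one (C).

```bash
sed -i 's/MID=np.array.*;CR=.*/MID=np.array([544.5,192,90.]);CR=np.array([575.6,-175.7,60.])/' h.py
sed -i 's/p=stand(y,-6)/p=stand(y,-10)\nmanip.servo_line(up(place(-37.5,-200),300),300)/; s/up(p,1),150/up(p,0),150/' pick.py
python3 pick.py 30 && python3 - <<'E'
from h import *
import pickle
f,o=pickle.load(open("g.pkl","rb"));S=o["ee_rot"]@REL.T
g=f["color"][130:200,323].sum(1);d=np.diff(g.astype(int));print([(131+i,int(d[i])) for i in range(69) if abs(d[i])>60])
for s0 in(-14,-10,-6):
    X=lambda s,r:o["eef_pos"]+S@np.array([s-s0,0,r])
    print(s0,"tip",proj(f,X(72,6),1),"end",proj(f,X(55,13),1))
E
```

```text
[515.962 179.989  96.428] [516.62  180.054  97.11 ] [0.56  0.167 0.281]
24.883792241258206 29.25129622220993 [-2.067 -1.081  5.98 ]
25.215074363909594 22.45 [-0.29  -0.163 -0.605]
[(139, 91), (155, -100), (156, -100), (171, 72), (172, 164), (173, 154)]
-14 tip [321.697 149.339] end [321.549 165.967]
-10 tip [321.674 155.255] end [321.523 172.738]
-6 tip [321.651 161.348] end [321.497 179.72 ]
```

```bash
python3 put.py 37.5 -10 0 -1.5
```

```text
h 0.0 [0.084 0.028 0.799] [-1.591 -0.565  6.786] 24.777194357124053 28.6
[ 1.523 -0.325  0.558]
30.7917
```

View pics/p38.png

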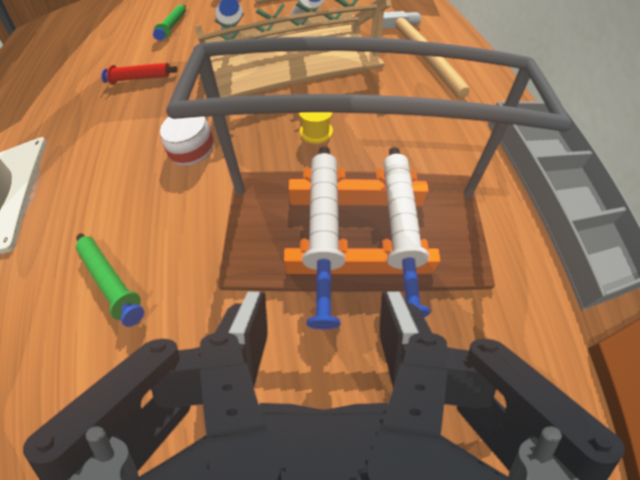

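Both filled syringes lie in their V's, at (323,205) and (400,205), with plungers still out. Now I push the empties' plungers home.

```bash
cat > push.py <<'E'
from h import *
z=SS[:,0];y=-SS[:,1];Q=np.c_[np.cross(y,z),y,z]
P=lambda yy,s:stand(yy,s-14)
manip.servo_line(up(place(37.5,-200),300),300)
manip.command_gripper(0)
manip.move_pose(up(P(90,-150),40),Q)
for yy in(90,-30):
    manip.servo_line(P(yy,-130),200);manip.servo_line(P(yy,-102),120)
    b=manip.observe()["wrist_force"];s=-102;log=[]
    while s<-68:
        s+=2 if s<-80 else .7
        manip.servo_line(P(yy,s),30);o=manip.observe();F=-(o["wrist_force"]-b)@z
        log.append((round(s,1),round(float(F),1),round(float((o["eef_pos"]-stand(yy))@z+14),1)))
        if F>9:break
    print(yy,log,manip.observe()["time"])
    manip.servo_line(P(yy,-125),150)
manip.servo_line(up(P(-30,-150),120),250);manip.sleep(.2)
f=manip.grab_frame("wrist");cv2.imwrite("pics/end.png",f["color"]);print(manip.observe()["time"])
E
python3 push.py
```

```text
90 [(-100, 0.0, -100.5), (-98, -0.0, -98.0), (-96, 0.2, -95.9), (-94, -1.1, -93.9), (-92, -0.4, -91.9), (-90, -1.5, -89.9), (-88, -0.4, -87.9), (-86, -0.4, -85.9), (-84, -0.1, -83.9), (-82, 1.7, -81.9), (-80, 0.5, -79.9), (-79.3, 1.4, -79.3), (-78.6, 1.8, -78.6), (-77.9, 2.2, -77.9), (-77.2, 2.8, -77.1), (-76.5, 2.0, -76.4), (-75.8, 2.7, -75.8), (-75.1, 2.1, -75.0), (-74.4, 7.1, -74.7), (-73.7, 12.4, -74.6)] 39.3917
-30 [(-100, 1.8, -100.4), (-98, 0.7, -98.1), (-96, 1.5, -95.8), (-94, 1.0, -93.9), (-92, 0.6, -91.9), (-90, 1.0, -89.9), (-88, 1.2, -87.9), (-86, 0.5, -85.9), (-84, 0.5, -83.9), (-82, 1.7, -81.9), (-80, 1.1, -79.9), (-79.3, 0.5, -79.3), (-78.6, 0.3, -78.6), (-77.9, 0.6, -77.9), (-77.2, 1.1, -77.2), (-76.5, 0.7, -76.4), (-75.8, 1.4, -75.7), (-75.1, 0.5, -75.1), (-74.4, 3.0, -74.6), (-73.7, 8.6, -74.5), (-73.0, 12.1, -74.4)] 46.2667
47.7167
```

View pics/end.png

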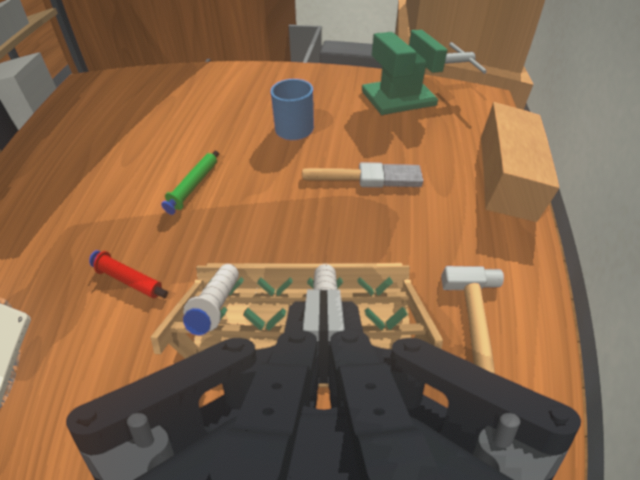

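Both empties are still on the stand. Each plunger stopped hard at 74.6 mm from the barrel centre (home is 75 mm), so I'm handing in.

```bash
python3 -c "
from rig import manip
print(manip.finish_job())"
```

```text
the job is handed in; nothing more can be done
None
```

Job handed in at about 48 s of the 72 s: both filled syringes lie level in the cradle with their plungers still out, both empties are still on the stand with plungers pushed fully home (about 12 N at the stop), and nothing else on the bench was handled.

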